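# Present a notched slide plate to the label reader

## Robot

A 6-joint arm with a two-finger parallel gripper is mounted at the origin on a cart in front of the work surface, level with it; the furniture and walls round the work are solid. World frame = base frame: x ahead of the robot, y to its left, z up, the work surface at z = 0. Lengths are in mm, angles in rad, forces in N, time in s.
With the tool pointing down it reaches from about 350 to 875 mm from the base axis. Payload 4.2 kg.
Tool frame: the origin (TCP) lies midway between the tips of the shut fingers; the grasp point (between the pads) lies 19 mm behind it (arm.tcp_to_grasp is the distance from the TCP to the grasp point, in mm); z points along the fingers, y is the line along which they close (so a half turn about z gives the same grasp; the last joint's range is limited). The gripper opens to 85 mm and grips with 20 to 120 N. Pads are 22 mm wide; open, the fingers measure 114 mm over their backs; the gripper's body (76 mm by 85 mm) begins 54 mm behind the grasp point. The pads swing forward as they close: fully open they stand 13 mm farther back than shut.
Start: joints at [1.375, 0.385, 0.008, 0, -1.194, -0.259], TCP at [274.518, 561.462, 231.312] pointing down, gripper open.
Joint ranges: [-3.14, 3.14], [-1.21, 2.06], [-1.07, 1.41], [-3.16, 2.05], [-2.99, -0.16], [-3.1, 3.1]. Speed limits (rad/s): [2.79, 2.79, 3.14, 3.14, 3.14, 3.14].

## Interface

Orientations are given as a unit quaternion [x, y, z, w].
In Python, from bench import arm gives the robot as it stands.
- The arm moves only by the tool arm_command, never from a script. Its argument "rows" is a list of rows, each a list of 2 entries, a list of its own where there are three numbers: the shift along the tool's x, y, z as a fraction of full scale, then the turn, a rotation vector about the tool's x, y, z as a fraction of full scale. In form: [[[x, y, z], [wx, wy, wz]], ...]. A call has 1 to 5 rows; each row is the pose to reach, as a shift and turn from the pose commanded when the call began, along the tool's axes at that moment, turning the shorter way round; what a row does not reach only later rows make up. Full scale, the value 1, is 0.25 m for a shift and 180 degrees for a turn. A row lasts 1/10 s, in which the tool goes at most 50 mm and 8.59 degrees, less where a joint would pass 70% of its speed; a pose out of reach is approached as far as the arm can. A call with a number of a shift or a turn outside -1 to 1 is refused whole. A call with a gripper value outside its range is refused whole. "grip" is the opening, from 0 (shut) to 1 (fully open), set as the call begins (left out, the last holds). The fingers move at their own pace and stop on an object; the grip force is fixed at half the most. Time passes only in rows, so rows that repeat a pose let the fingers close. It gives the time, the measured TCP pose, the force, the opening and the grip force at its end, in the units of the state.
- arm.read_state(): the state, without advancing time (a new reading comes with each control period).
- arm.get_image(name): name is "scene" or "top" or "wrist"; returns (picture, depth): 400x640x3 uint8, blue, green, red; 400x640 float32, mm along the optical axis (not along the pixel's ray), 0 where there is no reading.
- arm.camera_info(name): a dict with "fx", "fy", "cx", "cy" (pixels), "extrinsics" (4x4, takes a point from camera to world coordinates). Camera axes: x right, y down, z forward; pixel columns grow to the right and rows downward; lengths in mm; the calibration is good to about 2 mm. A picture is of the moment at which its call begins: read the wrist's pose just before it. camera_info takes no time and is no camera call; for the wrist camera it gives the pose at the moment of the call.
- arm.job_done(): hands the job in; it is judged then, once.
Trained networks look in the newest picture that a camera, given by its name, has taken for a name from the list of things; names that differ only in an ending like _2 or _b are one class to them, and where a whole thing is asked for, a point or a joint stands for the part that bears it (a point fixed in the world has none). Each returns a list of dicts, best first, with "score" (0 to 1); they miss things now and then, are a little off and sometimes report something else, mostly with a low value. They report only what shows in the picture. A call takes as long as a camera call. They do not tell look-alikes from the thing itself.
- arm.spot_in(camera, query): "position" ([column, row] in pixels, amid what is visible of it).
The state is a dict: "clock": time; "joints": joint angles; "joint_vel": joint speeds; "joint_efforts": joint torques, N m; "position": TCP position; "ee_rot": TCP orientation; "contact_force": force on the tool from outside, world axes, zero at the start; "wrist_torque": the same for the moment, N m; "gripper_width": finger opening in mm; "grasp_force": force on a finger pad.
Only numpy, scipy, OpenCV 4.12 (cv2) and the standard library are available. Lean on these libraries where they do the work, as an engineer would, in place of code of your own. Each camera call takes 0.05 s, during which the arm holds its last target. There are 200 camera calls.

## Task

Two framed slide plates stand on edge in small slotted stands; take the one with the notched corner, gripping it by the half away from the notch so that its frosted label end stays uncovered. As it stands, the label is on the face from which you see the notch at the upper right: hold that face up to the reader, label end centred about 12 cm straight in front of the window, face square to the window (so sloping upwards), long edges level and the notched edge still uppermost. Finish while still holding it there, motionless and touching nothing else; do not bump the reader, and leave the unnotched plate and the other things where they are.

Things in the scene. Friction and masses are not known exactly. Their poses are not given: they have to be found in the camera images.
- slide: notched plate: white frame, pale glass, 80 mm long, 56 high as it stands, 8 thick, 60 g; both faces look alike. Origin: middle of lower long edge. x: out of the label face; y: along it to the notched (frosted label) end; z: up to the upper edge. Corner +y,+z has a 16 mm square notch right through. Frosted end y=+0.010..+0.040: keep fingers off; plain half y=-0.040..0: grip across the 8 mm
- label (a point): centre of the label area on the label face, at (0.004, 0.024, 0.020) in the slide's frame (axes as the slide's)
- notch (a point): centre of the notch, at (0, 0.032, 0.048) in the slide's frame
- blank: the other plate: same frame and size but with four whole corners; same axes (its +x, +y have no meaning). Not to be moved
- stand_a: dark steel stand fixed to the bench, base 66x100x10 mm, origin under its centre. Slot 9.6 wide along its y between cheeks 32 high (17 to 41 from the middle both ways; middle 34 open), end stops 24 high. Always holds slide, lower edge 10 mm above the bench, upper edge 66 above; it draws straight up
- stand_b: a second stand like stand_a; it always holds blank
- reader: label reader fixed to the bench: white base 100x90x20 mm, steel pole (11 mm radius, 30 mm behind the middle of the base) carrying a white head at 0.30 m. Origin under the base's centre. It faces -x of its own frame, roughly towards the robot
- reader_head: the reader's head, 50x76x56 mm, fixed. Origin: centre of its dark window. Its -x axis points straight out of the window, forwards and 40 degrees down; y is level, along the window's width; z completes the frame. A plate is presented rightly when its x, y and z axes point the same way as the head's
- focus (a point): the point 120 mm straight out of the window, where the centre of the label should be (about 0.223 m above the bench)
- cassette_blue: blue tissue cassette, 28x43x7 mm, lies on the bench; a bystander, not to be moved
- mould_f: small steel mould, 30x37x9 mm, lies on the bench; a bystander, not to be moved
- pot_e: white screw-lid specimen pot, 48x48x62 mm, stands on the bench; a bystander, not to be moved
- timer: white lab timer, 67x67x19 mm, lies on the bench; a bystander, not to be moved
- bottle_1: brown dropper bottle, 33x34x102 mm, stands on the bench; a bystander, not to be moved
Things that resemble listed ones, but are neither listed nor needed, are in the scene too. Leave any yellow look-alike of the stand_a alone.

How it is judged:
By the outcome, as a careful person would: the job done as asked, in the order asked, and still so for the second after the job is handed in, while the arm keeps its last pose, push and grip.
It also fails if it takes over 32 s, if anything falls off the work surface, if the arm or the gripper's body presses on something with over 40 N, if the wrist force passes 120 N, or if a joint passes its speed limit or range.

## Working session

There is one attempt and no reset: what is moved stays moved. The work goes in short steps, Python scripts to look and compute and a tool call to move; the robot and the scene stay as the last step left them, time stands still between calls to the robot, and variables do not carry over. Pictures are saved under pics/ and viewed, at most 10 in all, crops included, and the job is handed in when it is done.

Besides the shell and the picture viewer there is one more tool, called after "Call:" as name([rows], argument=value, ...), one row to a line, values as JSON. arm_command: Moves the arm, as the interface text tells. Shift numbers are shares of 0.25 m and turn numbers shares of 180 degrees, none past 1 either way. Its arguments: {"type":"object","properties":{"rows":{"type":"array","items":{"type":"array"}},"grip":{"type":"number"}},"required":["rows"]}

```bash
mkdir -p pics; ls
cat > h.py <<'E'
import numpy as np, cv2, json
from bench import arm
from scipy.spatial.transform import Rotation as R
def grab(n,f=None):
    ci=arm.camera_info(n); p,d=arm.get_image(n)
    if f: cv2.imwrite('pics/'+f,p); np.savez('pics/'+f+'.npz',p=p,d=d,T=ci['extrinsics'],k=[ci[a] for a in('fx','fy','cx','cy')])
    return p,d,ci
def world(d,ci):
    v,u=np.indices(d.shape); c=np.stack([(u-ci['cx'])*d/ci['fx'],(v-ci['cy'])*d/ci['fy'],d],-1)
    T=np.array(ci['extrinsics']); return c@T[:3,:3].T+T[:3,3]
E
python3 - <<'E'
from h import *
for n in('scene','top'):
    p,d,ci=grab(n,n+'0.png'); W=world(d,ci)
    for q in('slide','notch','label','blank','stand_a','reader','reader_head','pot_e','bottle_1','timer','cassette_blue','mould_f'):
        for r in arm.spot_in(n,q)[:4]:
            u,v=map(int,np.round(r['position'])); print(n,q,round(r['score'],2),u,v,W[v,u].round())
print(arm.read_state())
E
```

```text
pics
scene slide 0.78 345 292 [514. 194.  37.]
scene notch 0.77 345 294 [514. 196.  33.]
scene label 0.81 344 291 [516. 198.  43.]
scene stand_a 0.98 386 268 [407.  60.  15.]
scene stand_a 0.97 342 304 [521. 205.   9.]
scene stand_a 0.74 354 229 [ 500. -151.    9.]
scene reader 0.86 258 153 [761. -39. 310.]
scene reader_head 0.84 258 145 [758. -36. 334.]
scene reader_head 0.16 307 219 [ 659. -193.   18.]
scene bottle_1 0.64 308 220 [ 655. -188.   18.]
scene bottle_1 0.45 281 204 [ 743. -192.   74.]
scene timer 0.63 308 221 [ 656. -193.   11.]
scene cassette_blue 0.65 352 254 [503. -26.  -2.]
scene mould_f 0.28 342 293 [521. 204.  42.]
top slide 0.68 242 222 [538. 204.   9.]
top notch 0.46 241 232 [511. 202.  10.]
top notch 0.26 326 245 [504. -26.  -2.]
top label 0.57 397 161 [ 739. -187.   61.]
top label 0.52 244 229 [513. 184.  68.]
top blank 0.73 383 248 [ 512. -175.   15.]
top stand_a 0.87 247 226 [528. 188.  14.]
top stand_a 0.78 374 249 [ 508. -153.    8.]
top stand_a 0.78 302 280 [406.  26.   3.]
top stand_a 0.16 246 154 [712. 212.  60.]
top reader 0.62 364 130 [781. -86. 142.]
[... 314 characters left out ...]
e+00,  3.84707914e-01,  7.90521595e-03, -9.55058186e-06,
       -1.19400542e+00, -2.58588363e-01]), 'joint_vel': array([-3.00582391e-04, -9.98773720e-04, -9.71775885e-05, -1.54419703e-03,
       -1.33496524e-03, -3.96685568e-04]), 'joint_efforts': array([ 1.80732638e-05, -3.92089283e+01,  1.88616443e+01,  4.19058949e+00,
       -3.73516732e-04, -3.66363420e-07]), 'position': array([274.51143752, 561.46481935, 231.30792156]), 'ee_rot': array([ 9.74257987e-01, -2.25435964e-01, -4.25429863e-06,  6.02882399e-06]), 'contact_force': array([ 0.02428618, -0.72966808,  0.46180233]), 'wrist_torque': array([ 0.02850555,  0.05527739, -0.02527267]), 'grasp_force': 0.0, 'gripper_width': 85.59057844573967}
```

```bash
ls pics
```

```text
scene0.png
scene0.png.npz
top0.png
top0.png.npz
```

View pics/scene0.png

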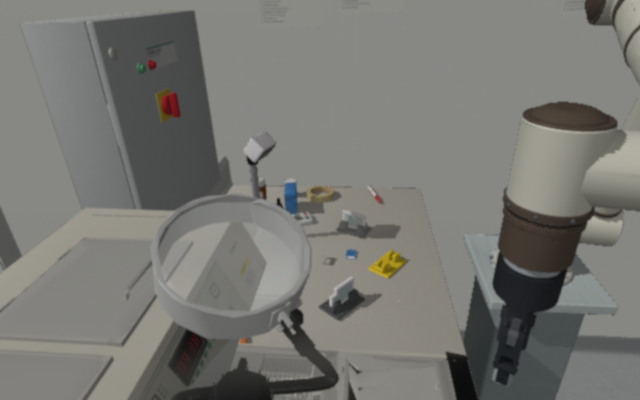

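View pics/top0.png

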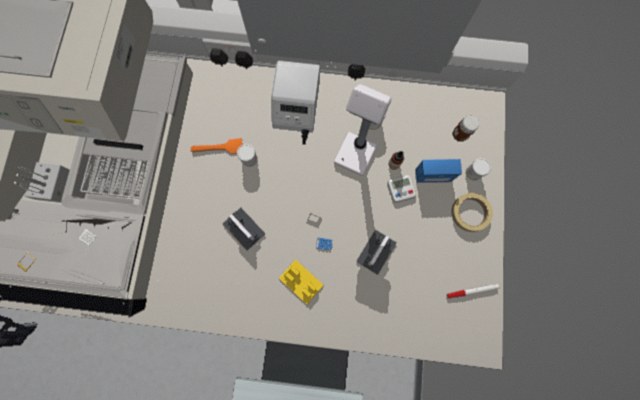

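The scene view shows two dark stands with plates, at (342,300) and (354,225). The top view shows them at (244,228) and (376,252). The yellow look-alike at (302,281) in the top view is empty. I'll enlarge both plates to find the notch.

Run:
```python
from h import *
ims=[]
for n,cs in(('scene',[(343,298),(354,222)]),('top',[(244,228),(376,252)])):
    z=np.load(f'pics/{n}0.png.npz'); p,d=z['p'],z['d']; k=z['k']
    ci=dict(zip(('fx','fy','cx','cy'),k),extrinsics=z['T']); W=world(d,ci)
    print(n,k.round(1),z['T'].round(3).tolist())
    ims.append(np.hstack([cv2.resize(p[v-25:v+25,u-30:u+30],None,fx=6,fy=6,interpolation=cv2.INTER_CUBIC) for u,v in cs]))
    for c in((522,192),(510,-160)):
        m=(abs(W[...,0]-c[0])<60)&(abs(W[...,1]-c[1])<60)&(W[...,2]>45)&(W[...,2]<90)&(d>0)
        P=W[m]; print(c,len(P))
        if len(P)>5:
            q=P[:,:2].mean(0); s=np.linalg.svd(P[:,:2]-q)[2][0]; t=(P[:,:2]-q)@s; print(q,s,np.degrees(np.arctan2(s[1],s[0])),t.min(),t.max(),P[:,2].max())
            print(np.c_[t,P[:,2]].round()[::max(1,len(P)//25)].tolist())
    m=(abs(W[...,0]-760)<120)&(abs(W[...,1]+60)<100)&(W[...,2]>240)&(W[...,2]<380)
    P=W[m]; print('head',len(P),P.mean(0),P.min(0),P.max(0))
    m=(abs(W[...,0]-790)<120)&(abs(W[...,1]+70)<120)&(W[...,2]>14)&(W[...,2]<26)
    P=W[m]; print('base',len(P))
    if len(P)>20: print(P.mean(0), cv2.minAreaRect(P[:,:2].astype(np.float32)))
cv2.imwrite('pics/crop.png',np.vstack(ims))
```

```text
scene [405.7 405.7 324.1 200. ] [[-0.996, -0.02, 0.092, 478.535], [-0.09, 0.456, -0.885, 979.174], [-0.024, -0.89, -0.456, 695.226], [0.0, 0.0, 0.0, 1.0]]
(522, 192) 193
[519.58417492 199.47429857] [0.64980233 0.76010323] 49.47329969468252 -39.49750951976379 41.89811320138642 66.46577685307034
[[-37.0, 63.0], [-35.0, 66.0], [-17.0, 65.0], [-38.0, 56.0], [-29.0, 59.0], [-17.0, 64.0], [-5.0, 65.0], [-25.0, 55.0], [-3.0, 65.0], [-31.0, 47.0], [0.0, 64.0], [-24.0, 50.0], [1.0, 62.0], [17.0, 64.0], [-1.0, 57.0], [21.0, 65.0], [-1.0, 54.0], [22.0, 65.0], [-3.0, 50.0], [15.0, 57.0], [25.0, 58.0], [3.0, 47.0], [14.0, 50.0], [21.0, 52.0], [23.0, 49.0], [25.0, 49.0], [25.0, 46.0], [42.0, 49.0]]
(510, -160) 145
[ 500.54402515 -155.38343021] [-0.90478383  0.42587114] 154.7941838929814 -42.87054860689265 38.725269795646 65.95157974768688
[[-38.0, 66.0], [-30.0, 61.0], [-30.0, 61.0], [-13.0, 65.0], [-31.0, 56.0], [-12.0, 63.0], [4.0, 65.0], [-19.0, 61.0], [-4.0, 62.0], [10.0, 61.0], [-28.0, 53.0], [-11.0, 57.0], [8.0, 62.0], [22.0, 63.0], [-30.0, 47.0], [-9.0, 55.0], [8.0, 58.0], [24.0, 61.0], [-2
[... 1097 characters left out ...]
8 39.035821427670264 69.74367570198297
[[-40.0, 64.0], [-40.0, 69.0], [-38.0, 64.0], [-29.0, 56.0], [-24.0, 69.0], [-22.0, 69.0], [-20.0, 68.0], [-18.0, 66.0], [-16.0, 64.0], [-13.0, 65.0], [-10.0, 67.0], [-9.0, 64.0], [2.0, 60.0], [3.0, 48.0], [8.0, 65.0], [10.0, 66.0], [13.0, 68.0], [14.0, 65.0], [18.0, 68.0], [20.0, 69.0], [22.0, 65.0], [25.0, 68.0], [26.0, 65.0], [37.0, 62.0], [39.0, 62.0], [39.0, 66.0]]
head 1167 [753.24081616 -75.14159527 337.5162804 ] [ 721.49257507 -120.58380083  302.02742956] [802.30363424 -33.05962735 354.38736882]
base 1078
[756.4813175  -82.10173623  19.77082037] ((794.9430541992188, -76.34828186035156), (297.6971130371094, 159.67013549804688), 69.61155700683594)
```

View pics/crop.png

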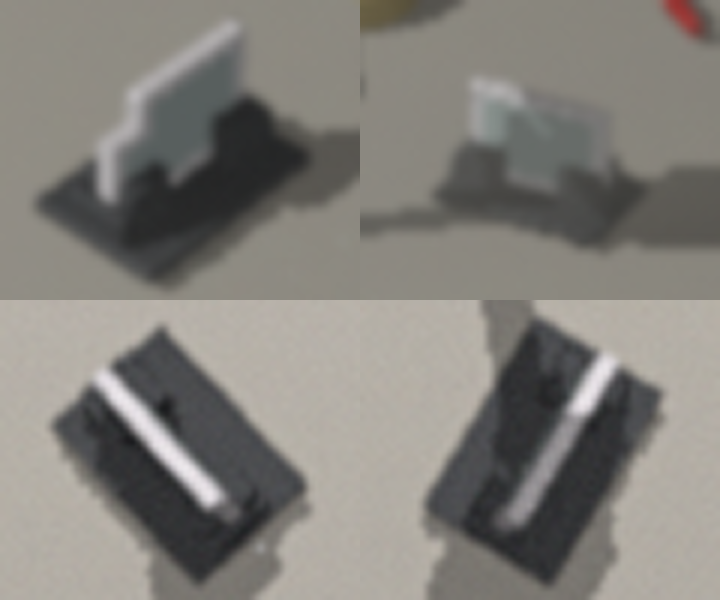

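The plate at top (244,228) / scene (342,298) has the notch: a step at its +x,+y end, where depth shows z≈50 against 66. The other plate, at top (376,252), is whole at both ends, and the yellow stand is empty, so the target is the plate near (521,199). Its y axis runs along about 50°, with the label face towards (+x,−y). Next I'll fit the reader's head and refine the slide.

```bash
cat > fit.py <<'E'
from h import *
from scipy.optimize import least_squares
def load(f):
    z=np.load(f); ci=dict(zip(('fx','fy','cx','cy'),z['k']),extrinsics=z['T']); return z['p'],z['d'],world(z['d'],ci)
def sdf(P,h):
    q=abs(P)-h; return np.linalg.norm(np.maximum(q,0),axis=1)+np.minimum(q.max(1),0)
def headR(a): return R.from_euler('z',a).as_matrix()@np.c_[[np.cos(np.radians(40)),0,np.sin(np.radians(40))],[0,1,0],[-np.sin(np.radians(40)),0,np.cos(np.radians(40))]]
def fithead(P,x0):
    def f(x): # x: window centre, yaw
        return sdf((P-x[:3])@headR(x[3])-[25,0,0],np.array([25,38,28]))
    return least_squares(f,x0,loss='soft_l1',f_scale=2)
def fitplate(P,x0):
    return least_squares(lambda x: sdf((P-[x[0],x[1],38])@R.from_euler('z',x[2]).as_matrix(),np.array([40,4,28])),x0,loss='soft_l1',f_scale=1.5)
E
python3 - <<'E'
from fit import *
H=[];S=[]
for n in('top','scene'):
    p,d,W=load(f'pics/{n}0.png.npz')
    m=(abs(W[...,0]-765)<90)&(abs(W[...,1]+70)<80)&(W[...,2]>265)&(W[...,2]<365)&(d>0); m=cv2.erode(m.astype(np.uint8),np.ones((3,3)))>0
    H.append(W[m])
    m=(abs(W[...,0]-521)<60)&(abs(W[...,1]-199)<60)&(W[...,2]>46)&(W[...,2]<72)&(d>0); S.append(W[m])
    if n=='top':
        m=(abs(W[...,0]-765)<80)&(abs(W[...,1]+75)<80)&(abs(W[...,2]-20)<6)&(p.min(2)>150)
        P=W[m]; print('base',len(P),P.mean(0),cv2.minAreaRect(P[:,:2].astype(np.float32)))
for P in H+[np.vstack(H)]:
    for a in (-.4,-.1,.2):
        r=fithead(P,[745,-70,300,a]); print('head',len(P),r.cost,r.x.round(3))
for P in S+[np.vstack(S)]:
    r=fitplate(P,[521,199,.87]); print('plate',len(P),r.cost,r.x.round(3))
p,d,W=load('pics/top0.png.npz')
E
```

```text
base 727 [761.30923144 -69.17678266  20.02865816] ((765.0655517578125, -76.57938385009766), (88.224365234375, 97.6860580444336), 71.05287170410156)
head 971 603.4287470537271 [ 7.47053e+02 -6.87470e+01  3.00518e+02 -3.31000e-01]
head 971 603.4287470537272 [ 7.47053e+02 -6.87470e+01  3.00518e+02 -3.31000e-01]
head 971 603.404254973066 [ 7.47032e+02 -6.87440e+01  3.00508e+02 -3.31000e-01]
head 521 1002.5346120649269 [ 7.45507e+02 -7.14560e+01  2.97488e+02 -3.35000e-01]
head 521 1002.534612065389 [ 7.45507e+02 -7.14560e+01  2.97488e+02 -3.35000e-01]
head 521 1002.5346120638608 [ 7.45507e+02 -7.14560e+01  2.97488e+02 -3.35000e-01]
head 1492 1903.6184380629106 [ 7.45986e+02 -7.17240e+01  2.99931e+02 -3.27000e-01]
head 1492 1903.6184380634795 [ 7.45986e+02 -7.17240e+01  2.99931e+02 -3.27000e-01]
head 1492 1903.6184380629134 [ 7.45986e+02 -7.17240e+01  2.99931e+02 -3.27000e-01]
plate 108 87.14034155810837 [521.101 198.398   0.882]
plate 185 114.44540100524114 [522.348 198.604   0.868]
plate 293 203.10759755879357 [521.948 198.217   0.868]
```

```bash
cat > plan.py <<'E'
from fit import *
a=.87; PC=np.array([522,198.4,10.]); W0=np.array([746,-70,300.]); HY=-.332
Rp=R.from_euler('z',a-np.pi/2).as_matrix()   # plate axes x,y,z as columns
def tool(Rpl): return np.c_[Rpl[:,1]*-1,-Rpl[:,0],-Rpl[:,2]]  # x,y,z of tool ; y=-px, z=-pz
def rel(p,Rt,show=True):
    s=arm.read_state(); R0=R.from_quat(s['ee_rot']).as_matrix()
    sh=R0.T@(np.array(p)-s['position'])/250; rv=R.from_matrix(R0.T@Rt).as_rotvec()/np.pi
    print('t',round(s['clock'],2),'pos',s['position'].round(1),'joints',s['joints'].round(2),'w',round(s['gripper_width'],1),'F',s['contact_force'].round(1))
    print('  shift',sh.round(4).tolist(),'turn',rv.round(4).tolist(),'dist',np.linalg.norm(sh)*250,'deg',np.linalg.norm(rv)*180)
E
python3 - <<'E'
from plan import *
Rt=tool(Rp); print(np.linalg.det(Rt))
rel(PC+Rp@[0,-21,0]+[0,0,140],Rt)
p,d,W=load('pics/scene0.png.npz')
for u,v in((165,260),(230,215),(230,325),(305,250),(290,320)): print(u,v,W[v,u].round())
E
```

```text
1.0000000000000002
t 1.3 pos [274.5 561.5 231.3] joints [ 1.37  0.38  0.01 -0.   -1.19 -0.26] w 85.6 F [ 0.  -0.7  0.5]
  shift [1.5068, 0.9513, 0.3252] turn [0.0, -0.0, 0.5783] dist 452.8476645701096 deg 104.09564032190005
165 260 [669. 668. 465.]
230 215 [626. 591. 474.]
230 325 [597. 709. 425.]
305 250 [540. 609. 442.]
290 320 [544. 690. 416.]
```

Call:
arm_command([
  [[0.75,0.475,0.1],[0,0,0.23]],
  [[0.75,0.475,0.1],[0,0,0.23]],
  [[0.75,0.475,0.1],[0,0,0.23]],
  [[0.75,0.475,0.1],[0,0,0.23]],
  [[0.75,0.475,0.1],[0,0,0.23]],
], grip=1)

```text
clock: 1.8
position: [391.7, 369.0, 206.1]
ee_rot: [0.829, -0.559, 0.0, 0.001]
contact_force: [-0.5, 0.3, -0.1]
gripper_width: 85.5
grasp_force: 0.0
```

```bash
python3 -c "
from plan import *
rel(PC+Rp@[0,-21,0]+[0,0,140],tool(Rp))"
```

```text
t 1.8 pos [391.7 369.  206.1] joints [ 1.06  0.26 -0.24 -0.   -1.07 -0.67] w 85.5 F [-0.5  0.3 -0.1]
  shift [0.8673, -0.1523, 0.2247] turn [0.0002, -0.0004, 0.3457] dist 227.20342287485425 deg 62.23077815644581
```

Call:
arm_command([
  [[0.867,-0.152,0.225],[0,0,0.346]],
  [[0.867,-0.152,0.225],[0,0,0.346]],
  [[0.867,-0.152,0.225],[0,0,0.346]],
  [[0.867,-0.152,0.225],[0,0,0.346]],
  [[0.867,-0.152,0.225],[0,0,0.346]],
])

```text
clock: 2.3
position: [509.7, 183.8, 149.1]
ee_rot: [-0.567, 0.824, -0.0, -0.001]
contact_force: [-0.2, 0.1, 0.6]
gripper_width: 85.2
grasp_force: 0.0
```

```bash
python3 -c "
from plan import *
rel(PC+Rp@[0,-21,0]+[0,0,140],tool(Rp))"
```

```text
t 2.3 pos [509.7 183.8 149.1] joints [ 0.65  0.32 -0.31 -0.   -0.94 -1.01] w 85.2 F [-0.2  0.1  0.6]
  shift [0.0071, 0.0026, -0.0036] turn [0.0002, -0.0005, 0.1067] dist 2.091636318343868 deg 19.211419001228876
```

Call:
arm_command([
  [[0.005,0.003,0],[0,0,0.107]],
  [[0.005,0.003,0],[0,0,0.107]],
  [[0.005,0.003,0],[0,0,0.107]],
  [[0.005,0.003,0],[0,0,0.107]],
])

```text
clock: 2.7
position: [508.0, 185.7, 150.1]
ee_rot: [-0.425, 0.905, -0.0, 0.0]
contact_force: [-0.6, -0.5, 1.0]
gripper_width: 85.6
grasp_force: 0.0
```

Run:
```python
from plan import *
rel(PC+Rp@[0,-21,0]+[0,0,28],tool(Rp))
p,d,ci=grab('wrist','w0.png'); W=world(d,ci)
m=(abs(W[...,0]-521)<60)&(abs(W[...,1]-199)<60)&(W[...,2]>46)&(W[...,2]<80)&(d>0); P=W[m]
print(len(P),np.array(ci['extrinsics']).round(2).tolist())
if len(P)>20:
    r=fitplate(P,[521,199,.87]); print(r.cost,r.x, np.percentile(P[:,2],[50,99]))
    t=(P-PC)@Rp; print([ (y,int(np.sum(abs(t[:,1]-y)<2)), t[abs(t[:,1]-y)<2,2].max().round() if (abs(t[:,1]-y)<2).any() else 0) for y in range(-44,45,4)])
```

```text
t 2.7 pos [508.  185.7 150.1] joints [ 0.65  0.32 -0.31  0.   -0.94 -1.34] w 85.6 F [-0.6 -0.5  1. ]
  shift [0.0094, -0.01, 0.4486] turn [-0.0, 0.0001, 0.0025] dist 112.19375454725373 deg 0.45615211932534094
1138 [[-0.77, 0.62, 0.17, 464.11], [0.64, 0.74, 0.21, 133.87], [0.0, 0.27, -0.96, 292.22], [0.0, 0.0, 0.0, 1.0]]
346.5669776034358 [520.81940588 197.04898497   0.8927007 ] [65.29132929 66.85451618]
[(-44, 0, 0), (-40, 123, np.float64(57.0)), (-36, 63, np.float64(57.0)), (-32, 70, np.float64(57.0)), (-28, 64, np.float64(57.0)), (-24, 67, np.float64(57.0)), (-20, 63, np.float64(56.0)), (-16, 68, np.float64(57.0)), (-12, 61, np.float64(57.0)), (-8, 63, np.float64(57.0)), (-4, 57, np.float64(57.0)), (0, 58, np.float64(57.0)), (4, 55, np.float64(57.0)), (8, 57, np.float64(57.0)), (12, 55, np.float64(57.0)), (16, 58, np.float64(57.0)), (20, 51, np.float64(57.0)), (24, 5, np.float64(55.0)), (28, 4, np.float64(41.0)), (32, 45, np.float64(41.0)), (36, 44, np.float64(41.0)), (40, 7, np.float64(40.0)), (44, 0, 0)]
```

View pics/w0.png

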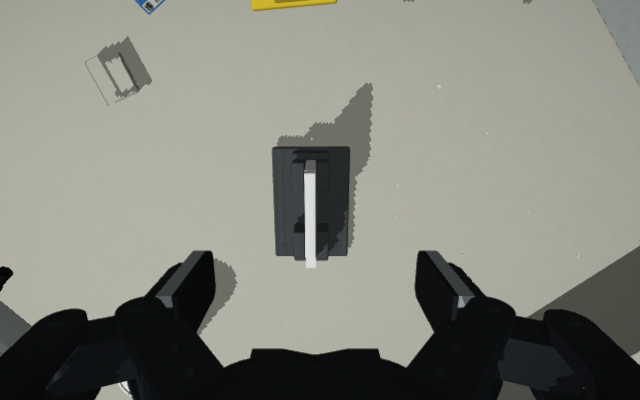

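The wrist view shows the plate at columns 304–316, rows 162–267, between the open fingers. The notch step is at the bottom end, where depth drops 16 mm at plate y>24. I'll refine yaw from the upper-edge points.

Run:
```python
from plan import *
p,d,W=load('pics/w0.png.npz')
m=(abs(W[...,0]-521)<60)&(abs(W[...,1]-199)<60)&(W[...,2]>63)&(W[...,2]<80)&(d>0); P=W[m]
c=P[:,:2].mean(0); s=np.linalg.svd(P[:,:2]-c)[2][0]; s*=np.sign(s[0]); t=(P[:,:2]-c)@s; n=(P[:,:2]-c)@[-s[1],s[0]]
print(c,np.arctan2(s[1],s[0]),t.min(),t.max(),n.min(),n.max(), 'centre',c+s*(t.min()+40),cv2.minAreaRect(P[:,:2].astype(np.float32)))
```

```text
[514.91643951 189.6198307 ] 0.8813036805092836 -30.520413743864996 33.70393697577576 -4.12386629758185 3.866914947070275 centre [520.94683855 196.93398431] ((516.0714721679688, 190.71917724609375), (64.22830963134766, 7.865433692932129), 50.25973129272461)
```

```bash
sed -i 's/^a=.87; PC=np.array(\[522,198.4/a=.88; PC=np.array([521,197.3/' plan.py; python3 -c "
from plan import *
rel(PC+Rp@[0,-21,0]+[0,0,28],tool(Rp))"
```

```text
t 2.75 pos [508.  185.9 150.1] joints [ 0.65  0.32 -0.31  0.   -0.94 -1.34] w 85.7 F [-0.1 -0.1 -0.9]
  shift [0.0155, -0.011, 0.4486] turn [-0.0, 0.0001, -0.0004] dist 112.24390169026275 deg 0.06587687656031775
```

Call:
arm_command([
  [[0.0155,-0.011,0.15],[0,0,0]],
  [[0.0155,-0.011,0.3],[0,0,0]],
  [[0.0155,-0.011,0.4],[0,0,0]],
  [[0.0155,-0.011,0.448],[0,0,0]],
  [[0.0155,-0.011,0.448],[0,0,0]],
])

```text
clock: 3.25
position: [506.8, 180.8, 36.7]
ee_rot: [-0.425, 0.905, -0.0, -0.002]
contact_force: [0.9, 0.1, -0.3]
gripper_width: 85.2
grasp_force: 0.0
```

Call:
arm_command([
  [[0,0,0],[0,0,0]],
  [[0,0,0],[0,0,0]],
  [[0,0,0],[0,0,0]],
  [[0,0,0],[0,0,0]],
  [[0,0,0],[0,0,0]],
], grip=0)

```text
clock: 3.75
position: [507.7, 181.3, 38.6]
ee_rot: [-0.425, 0.905, 0.0, 0.001]
contact_force: [0.5, 0.2, 0.3]
gripper_width: 12.3
grasp_force: 0.0
```

Call:
arm_command([
  [[0,0,0],[0,0,0]],
  [[0,0,0],[0,0,0]],
  [[0,0,0],[0,0,0]],
  [[0,0,0],[0,0,0]],
  [[0,0,0],[0,0,0]],
])

```text
clock: 4.25
position: [507.8, 181.2, 38.6]
ee_rot: [-0.425, 0.905, -0.0, 0.0]
contact_force: [-1.6, -0.2, 5.4]
gripper_width: 6.8
grasp_force: 60.1
```

```bash
python3 -c "
from plan import *
print(arm.read_state()['grasp_force'],arm.read_state()['wrist_torque'])
rel(PC+Rp@[0,-21,0]+[0,0,28],tool(Rp))"
```

```text
60.06393492221832 [-0.17541269  0.3115551  -0.04713193]
t 4.25 pos [507.8 181.2  38.6] joints [ 0.64  0.46 -0.44  0.   -0.67 -1.34] w 6.8 F [-1.6 -0.2  5.4]
  shift [0.0008, 0.0002, 0.0025] turn [-0.0001, 0.0002, -0.0005] dist 0.6482681614508609 deg 0.10184883154881126
```

Call:
arm_command([
  [[0,0,-0.06],[0,0,0]],
  [[0,0,-0.16],[0,0,0]],
  [[0,0,-0.3],[0,0,0]],
  [[0,0,-0.44],[0,0,0]],
  [[0,0,-0.5],[0,0,0]],
])

```text
clock: 4.75
position: [508.6, 181.9, 166.0]
ee_rot: [-0.425, 0.905, 0.0, 0.002]
contact_force: [0.4, 0.7, -1.3]
gripper_width: 7.0
grasp_force: 59.5
```

Call:
arm_command([
  [[0,0,-0.28],[0,0,0]],
  [[0,0,-0.3],[0,0,0]],
  [[0,0,-0.3],[0,0,0]],
])

```text
clock: 5.05
position: [509.3, 182.2, 242.1]
ee_rot: [-0.425, 0.905, 0.0, 0.004]
contact_force: [-0.7, 0.3, -1.0]
gripper_width: 6.9
grasp_force: 59.6
```

```bash
cat >> plan.py <<'E'
G=np.array([0,-21,28.])  # TCP in plate frame
Hd=headR(HY)
def goal(off=(0,0,0)):   # TCP goal, offset in head axes
    F=W0+Hd@[-120,0,0]; return F+Hd@(G-[4,24,20]+np.array(off)), tool(Hd)
E
python3 - <<'E'
from plan import *
print('goal',goal()[0],'focus',W0+Hd@[-120,0,0])
rel(*goal()); rel(*goal((-60,0,0)))
p,d,ci=grab('wrist','w1.png'); W=world(d,ci)
s=arm.read_state(); Rt=R.from_quat(s['ee_rot']).as_matrix(); L=(W-s['position'])@Rt
# tool frame -> plate frame: px=-ty, py=-tx, pz=-tz (+G)
Q=np.stack([-L[...,1],-L[...,0]-21,-L[...,2]+28],-1)
m=(abs(Q[...,0])<15)&(abs(Q[...,1])<60)&(Q[...,2]>-5)&(Q[...,2]<70)&(d>0); P=Q[m]; print(len(P))
for y in range(-44,48,4):
    k=abs(P[:,1]-y)<2
    if k.any(): print(y,k.sum(),P[k].min(0).round(1),P[k].max(0).round(1))
E
```

```text
goal [636.66909866 -79.90624807 226.42269194] focus [659.09449179 -40.03836583 222.86548684]
t 5.05 pos [509.3 182.2 242.1] joints [ 0.64  0.23 -0.19  0.   -1.14 -1.34] w 6.9 F [-0.7  0.3 -1. ]
  shift [0.4824, -1.0614, 0.0616] turn [0.2184, -0.0377, -0.1108] dist 291.8800080911649 deg 44.607717776433596
t 5.05 pos [509.3 182.2 242.1] joints [ 0.64  0.23 -0.19  0.   -1.14 -1.34] w 6.9 F [-0.7  0.3 -1. ]
  shift [0.5485, -0.8889, 0.2149] turn [0.2184, -0.0377, -0.1108] dist 266.60267905303215 deg 44.607717776433596
5333
-40 795 [ -3.8 -39.6   1.2] [  4.2 -38.   58.7]
-36 230 [ -3.9 -38.    3.8] [  4.2 -34.   58.9]
-32 1420 [-14.6 -34.   33.7] [ 14.5 -30.   70. ]
-28 899 [-15.  -30.   35.5] [ 15. -26.  70.]
-24 295 [-15.  -26.   35.9] [ 14.3 -22.   69.9]
-20 294 [ -5.  -22.   56.1] [  5.2 -18.   69.8]
-16 270 [ -5. -18.  56.] [  5.2 -14.   69.9]
-12 269 [ -5.  -14.   56.3] [  5.3 -10.   69.7]
-8 190 [ -5.2 -10.   56.2] [ 5.4 -6.  68.6]
-4 156 [-3.2 -6.  56.5] [ 3.5 -2.  59.1]
0 167 [-3.7 -2.  56. ] [ 4.   2.  59.4]
4 177 [-3.7  2.1 56.3] [ 4.   6.  58.9]
8 156 [-3.7  6.1 56.3] [ 4.  10.  59.1]
12 15 [-3.7 10.  56.2] [ 3.6 11.1 57.9]
```

View pics/w1.png

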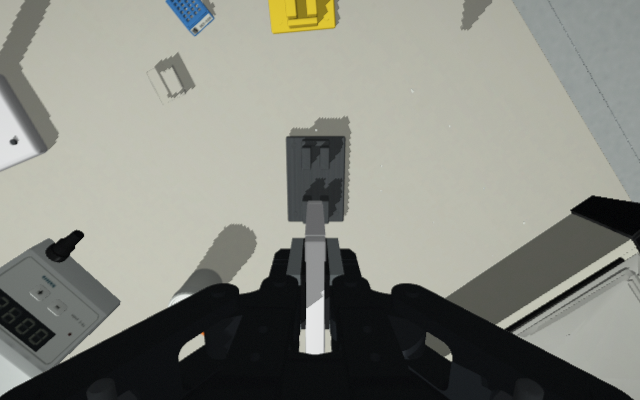

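The plate is held: its −y end is at −39.6 and its edge at z≈57, both as planned. The stand is left empty at (316,180). Next is the standoff 60 mm short of the focus.

Call:
arm_command([
  [[0.11,-0.18,0.04],[0.044,-0.0075,-0.022]],
  [[0.22,-0.36,0.08],[0.088,-0.015,-0.044]],
  [[0.33,-0.53,0.13],[0.131,-0.0225,-0.0665]],
  [[0.44,-0.71,0.17],[0.175,-0.03,-0.0885]],
  [[0.5485,-0.889,0.215],[0.2184,-0.0377,-0.1108]],
])

```text
clock: 5.6
position: [582.5, -9.6, 214.5]
ee_rot: [-0.504, 0.821, -0.225, 0.143]
contact_force: [1.7, -1.0, 0.8]
gripper_width: 6.8
grasp_force: 59.6
```

Call:
arm_command([
  [[0,0,0],[0,0,0]],
  [[0,0,0],[0,0,0]],
])

```text
clock: 5.8
position: [584.9, -9.3, 217.2]
ee_rot: [-0.502, 0.823, -0.225, 0.145]
contact_force: [0.9, 1.1, -0.1]
gripper_width: 7.2
grasp_force: 59.6
```

Run:
```python
from plan import *
rel(*goal((-60,0,0))); rel(*goal())
```

```text
t 5.8 pos [584.9  -9.3 217.2] joints [ 0.33  0.13 -0.77  0.97 -0.45 -1.65] w 7.2 F [ 0.9  1.1 -0.1]
  shift [0.1846, -0.0528, 0.1661] turn [0.0496, -0.0224, -0.0386] dist 63.47077623804778 deg 12.010754656033912
t 5.8 pos [584.9  -9.3 217.2] joints [ 0.33  0.13 -0.77  0.97 -0.45 -1.65] w 7.2 F [ 0.9  1.1 -0.1]
  shift [0.1571, -0.2882, 0.1279] turn [0.0496, -0.0224, -0.0386] dist 88.0570357206108 deg 12.010754656033912
```

Call:
arm_command([
  [[0.1,-0.03,0.09],[0.025,-0.011,-0.019]],
  [[0.185,-0.053,0.166],[0.0496,-0.0224,-0.0386]],
  [[0.185,-0.053,0.166],[0.0496,-0.0224,-0.0386]],
  [[0.185,-0.053,0.166],[0.0496,-0.0224,-0.0386]],
  [[0.185,-0.053,0.166],[0.0496,-0.0224,-0.0386]],
])

```text
clock: 6.3
position: [599.5, -53.0, 212.9]
ee_rot: [-0.545, 0.771, -0.274, 0.181]
contact_force: [-4.2, 52.4, -11.0]
gripper_width: 6.7
grasp_force: 59.7
```

Run:
```python
from plan import *
rel(*goal((-60,0,0))); rel(*goal())
```

```text
t 6.3 pos [599.5 -53.  212.9] joints [-0.14  0.13 -0.86  2.05 -0.16 -2.21] w 6.7 F [ -4.2  52.4 -11. ]
  shift [0.0515, 0.0687, 0.0748] turn [0.0093, -0.0076, 0.0002] dist 28.473164952549123 deg 2.1680566752747366
t 6.3 pos [599.5 -53.  212.9] joints [-0.14  0.13 -0.86  2.05 -0.16 -2.21] w 6.7 F [ -4.2  52.4 -11. ]
  shift [0.0518, -0.1712, 0.0678] turn [0.0093, -0.0076, 0.0002] dist 47.81970134790719 deg 2.1680566752747366
```

```bash
cat > fk.py <<'E'
from plan import *
D=[([1.37460721,.384707914,.00790521595,0,-1.19400542,-.258588363],[274.5114,561.4648,231.308],[.974258,-.225436,0,0]),
([1.06,.26,-.24,0,-1.07,-.67],[391.7,369,206.1],[.829,-.559,0,.001]),([.65,.32,-.31,0,-.94,-1.01],[509.7,183.8,149.1],[-.567,.824,0,-.001]),
([.65,.32,-.31,0,-.94,-1.34],[508,185.9,150.1],[-.425,.905,0,0]),([.64,.46,-.44,0,-.67,-1.34],[507.8,181.2,38.6],[-.425,.905,0,0]),
([.64,.23,-.19,0,-1.14,-1.34],[509.3,182.2,242.1],[-.425,.905,0,.004]),([.33,.13,-.77,.97,-.45,-1.65],[584.9,-9.3,217.2],[-.502,.823,-.225,.145])]
s=arm.read_state(); D.append((s['joints'],s['position'],s['ee_rot']))
E_=lambda ax,t: R.from_euler(ax,t).as_matrix()
C=np.array([[0,0,1],[0,-1,0],[1,0,0.]])
def fk(q,k,s4=1,s6=1):
    a1,L1,L2,e,h,d,dw,L=k; ph=q[1]-q[2]; A=E_('z',q[0])
    w=A@[a1+L1*np.sin(q[1])+L2*np.cos(ph)-e*np.sin(ph)*-1,d,h+L1*np.cos(q[1])-L2*np.sin(ph)+e*np.cos(ph)]
    B=A@E_('y',ph)@E_('x',s4*q[3])@E_('y',-q[4])
    return w+B@[L,dw,0],B@E_('x',s6*q[5])@C
E
python3 - <<'E'
from fk import *
best=[]
for s4 in(1,-1):
    f=lambda k:np.concatenate([fk(q,k,s4)[0]-np.array(p) for q,p,_ in D])
    r=least_squares(f,[0,300,300,0,300,0,0,200],x_scale=100,bounds=([-200,100,100,-150,0,-300,-300,50],[200,700,700,150,700,300,300,500]),loss='soft_l1',f_scale=3)
    print(s4,r.cost,r.x.round(1),r.fun.reshape(-1,3).round(1).tolist())
    for s6 in(1,-1):
        M=[R.from_matrix(fk(q,r.x,s4,s6)[1].T@R.from_quat(o).as_matrix()).as_rotvec().round(2).tolist() for q,p,o in D]; print(s6,M)
print(s)
E
```

```text
1 1404.9458029867055 [   4.1  578.7  412.6   -3.   307.  -236.9   77.   459. ] [[0.0, -0.4, -1.5], [-1.0, 1.1, 0.7], [-0.5, 2.5, 2.7], [1.2, 0.4, 1.7], [1.2, -1.6, 2.9], [0.5, -2.0, -1.6], [-53.9, 160.9, -15.9], [0.1, -242.8, -0.7]]
1 [[0.0, 0.0, 2.09], [-0.0, -0.0, 2.92], [0.0, 0.0, -2.69], [0.0, 0.0, -2.03], [0.0, 0.0, -2.04], [0.0, 0.0, -2.04], [-0.78, 0.78, 2.83], [-0.23, 0.23, 1.86]]
-1 [[0.0, 0.0, 1.57], [-0.0, -0.0, 1.58], [-0.0, 0.0, 1.58], [-0.0, 0.0, 1.57], [-0.0, 0.0, 1.56], [-0.0, 0.0, 1.56], [0.56, 0.48, -0.26], [0.37, 0.06, -2.52]]
-1 15.489851010883449 [-3.000e+00  5.705e+02  4.211e+02  2.500e+00  1.553e+02  3.000e-01
 -1.601e+02  3.003e+02] [[-0.1, -0.6, -0.2], [-0.7, 1.8, 0.4], [-0.3, 2.7, 1.3], [1.4, 0.6, 0.3], [0.1, -2.3, -0.8], [-0.1, -2.4, -1.1], [-2.0, -0.3, -0.2], [1.2, -0.1, 0.3]]
1 [[0.0, 0.0, 2.09], [-0.0, -0.0, 2.92], [0.0, 0.0, -2.69], [0.0, 0.0, -2.03], [0.0, 0.0, -2.04], [0.0, 0.0, -2.04], [0.0, 0.0, -1.41], [0.0, -0.0, -0.3]]
-1 [[0.0, 0.0, 1.57], [-0.0, -0.0, 1.58], [-0.0, 0.0, 1.58], [-0.0, 0.0, 1.57], [-0.0, 0.0, 1.56], [-0.0, 0.0, 1.56], [-0.0, 0.0, 1.57], [0.0, 0.0, 1.57]]
{'clock': 6.3, 'joints': array([-0.14187924,  0.12607649, -0.86281277,  2.0533191 , -0.15935554,
       -2.20853032]), 'joint_vel': array([-0.57632603, -0.00584033, -0.31679731,  0.05038524,  0.00363358,
       -1.07780593]), 'joint_efforts': array([  2.3249495 , -22.95351148,  15.44977605,  -2.16472887,
        -0.98355867,   0.5528149 ]), 'position': array([599.50811571, -53.00171354, 212.93450433]), 'ee_rot': array([-0.54530617,  0.77124724, -0.27377648,  0.18128797]), 'contact_force': array([ -4.24185142,  52.4339316 , -10.98765882]), 'wrist_torque': array([6.10469018, 1.98417261, 4.44693401]), 'grasp_force': 59.70258414745331, 'gripper_width': 6.710044570213061}
```

```bash
cat >> fk.py <<'E'
K=np.array([-3,570.5,421.1,2.5,155.3,.3,-160.1,300.3])
lo=np.array([-3.14,-1.21,-1.07,-3.16,-2.99,-3.1]); hi=np.array([3.14,2.06,1.41,2.05,-.16,3.1])
Z=E_('z',np.pi/2)
def FK(q): p,M=fk(q,K,-1,-1); return p,M@Z
def ik(p,Rt,q0,mg=.03):
    f=lambda q:(lambda a:np.r_[(a[0]-p)/100,R.from_matrix(a[1].T@Rt).as_rotvec()])(FK(q))
    r=least_squares(f,np.clip(q0,lo+mg+.001,hi-mg-.001),bounds=(lo+mg,hi-mg)); return r.x,np.sqrt(2*r.cost)
def iks(p,Rt,n=60,seed=0):
    g=np.random.default_rng(seed); out=[]
    for _ in range(n):
        x,c=ik(p,Rt,g.uniform(lo,hi))
        if c<1e-3 and not any(abs(x-y).max()<.05 for y in out): out.append(x)
    return out
E
python3 - <<'E'
from fk import *
q=s['joints']; p,M=FK(q); print(p-s['position'],(R.from_matrix(M)*R.from_quat(s['ee_rot']).inv()).magnitude())
p,Rt=goal()
for b in(0,-60,-45,-30,-15,15,30,45,60):
    # tool turned about plate x by b deg at the grasp point
    F=W0+Hd@[-120,0,0]; gp=F+Hd@(np.array([0,-21,47.])-[4,24,20]); Rb=Hd@E_('x',np.radians(b)); T=tool(Rb)
    pp=gp+T[:,2]*19
    for sg,TT in((1,T),(-1,T@E_('z',np.pi))):
        for x in iks(pp,TT,40): print(b,sg,x.round(2))
E
```

```text
[ 1.19917136 -0.09680378  0.32110687] 3.8283582482295017e-16
-60 1 [ 0.41  0.57 -0.46  1.04 -1.42 -1.84]
-60 -1 [ 0.41  0.57 -0.46  1.04 -1.42  1.3 ]
-45 1 [ 0.38  0.44 -0.58  1.14 -1.16 -1.83]
-45 -1 [ 0.38  0.44 -0.58  1.14 -1.16  1.31]
-30 1 [ 0.29  0.31 -0.69  1.27 -0.87 -1.84]
-30 -1 [ 0.29  0.31 -0.69  1.27 -0.87  1.3 ]
-15 1 [ 0.12  0.22 -0.77  1.5  -0.53 -1.89]
-15 -1 [ 0.12  0.22 -0.77  1.5  -0.53  1.25]
30 1 [-0.12  0.21 -0.23 -0.85 -0.52  0.61]
30 -1 [-0.12  0.21 -0.23 -0.85 -0.52 -2.53]
45 1 [-0.34  0.3  -0.13 -1.16 -0.88  0.98]
45 -1 [-0.34  0.3  -0.13 -1.16 -0.88 -2.16]
60 1 [-0.46  0.42 -0.05 -1.3  -1.21  1.15]
60 -1 [-0.46  0.42 -0.05 -1.3  -1.21 -1.99]
```

Run:
```python
from fk import *
p,Rt=goal(); g=np.random.default_rng(1); o=[]
for _ in range(40):
    x,c=ik(p,Rt,g.uniform(lo,hi),.015); o.append((c,x))
c,x=min(o,key=lambda t:t[0]); P,M=FK(x); print('b0',x.round(2),Hd.T@(P-p),np.degrees(R.from_matrix(M@Rt.T).magnitude()))
F=W0+Hd@[-120,0,0]
for b in(-35,-30,-25,-20,-15,25,30,35,40):
    Xb=E_('x',np.radians(b))
    for nm,Rp_,gp in(('stand',Rp,PC+Rp@[0,-21,47]),('goal',Hd,F+Hd@(np.array([0,-21,47.])-[4,24,20]))):
        T=tool(Rp_@Xb)
        for x in iks(gp+T[:,2]*19,T,25): print(b,nm,x.round(2))
```

```text
b0 [-0.12  0.17 -0.8   1.87 -0.18 -2.04] [0.26444779 0.36683842 0.32466026] 2.391498173311826
-35 stand [ 0.7   0.71 -0.13  0.11 -1.33 -1.45]
-35 goal [ 0.33  0.35 -0.65  1.22 -0.97 -1.84]
-30 stand [ 0.69  0.67 -0.17  0.1  -1.25 -1.44]
-30 goal [ 0.29  0.31 -0.69  1.27 -0.87 -1.84]
-25 stand [ 0.69  0.63 -0.22  0.09 -1.15 -1.43]
-25 goal [ 0.25  0.28 -0.72  1.33 -0.76 -1.85]
-20 stand [ 0.68  0.59 -0.26  0.08 -1.06 -1.42]
-20 goal [ 0.19  0.25 -0.75  1.41 -0.65 -1.87]
-15 stand [ 0.67  0.55 -0.31  0.06 -0.97 -1.41]
-15 goal [ 0.12  0.22 -0.77  1.5  -0.53 -1.89]
25 stand [ 0.53  0.38 -0.5  -0.5  -0.31 -0.77]
25 goal [-0.02  0.19 -0.3  -0.64 -0.38  0.36]
30 stand [ 0.46  0.38 -0.47 -0.73 -0.31 -0.49]
30 goal [-0.12  0.21 -0.23 -0.85 -0.52  0.61]
35 stand [ 0.36  0.38 -0.44 -0.98 -0.35 -0.18]
35 goal [-0.21  0.24 -0.19 -0.99 -0.65  0.77]
40 stand [ 0.24  0.39 -0.44 -1.22 -0.42  0.14]
40 goal [-0.28  0.27 -0.16 -1.09 -0.77  0.89]
```

Regripping isn't needed. Position can be reached exactly, with only about 2.4° of angle error where joint 5 is limited. I'll plan gentle waypoints from the kinematic fit, just inside the limits.

```bash
cat > go.py <<'E'
from fk import *
import sys
def target(mg):
    p,Rt=goal(); return ik(p,Rt,[-.12,.17,-.8,1.87,-.2,-2.04],mg)[0]
x=target(.03); p,Rt=goal(); P,M=FK(x)
print('x',x.round(3),'err mm',(Hd.T@(P-p)).round(1),'rot in head axes deg',np.degrees(Hd.T@R.from_matrix(M@Rt.T).as_rotvec()).round(2))
s=arm.read_state(); q=s['joints']; print(s['clock'],q.round(3),s['joint_vel'].round(2),s['contact_force'].round(1))
P0,M0=FK(q)
for k in np.linspace(0,1,int(sys.argv[1])+1)[1:]:
    a=FK(q+k*(x-q)); print(a[0].round(0),(M0.T@(a[0]-P0)/250).round(4).tolist(),(R.from_matrix(M0.T@a[1]).as_rotvec()/np.pi).round(4).tolist())
E
python3 go.py 5
```

```text
x [-0.1    0.169 -0.796  1.818 -0.19  -2.006] err mm [0.3 0.4 0.4] rot in head axes deg [-2.34  1.4  -0.  ]
6.3 [-0.142  0.126 -0.863  2.053 -0.159 -2.209] [-0.58 -0.01 -0.32  0.05  0.   -1.08] [ -4.2  52.4 -11. ]
[609. -59. 217.] [0.01, -0.0374, 0.0127] [0.0007, 0.0011, 0.0001]
[616. -64. 220.] [0.0203, -0.0729, 0.0255] [0.0012, 0.0022, 0.0001]
[623. -69. 222.] [0.0306, -0.1065, 0.0383] [0.0015, 0.0033, 0.0002]
[630. -74. 225.] [0.041, -0.1382, 0.0513] [0.0016, 0.0044, 0.0003]
[637. -80. 227.] [0.0514, -0.1679, 0.0643] [0.0016, 0.0054, 0.0003]
```

Call:
arm_command([
  [[0.01,-0.037,0.013],[0.0007,0.001,0]],
  [[0.01,-0.037,0.013],[0.0007,0.001,0]],
  [[0.01,-0.037,0.013],[0.0007,0.001,0]],
])

```text
clock: 6.6
position: [607.1, -57.6, 215.9]
ee_rot: [-0.546, 0.771, -0.275, 0.18]
contact_force: [0.7, 0.1, -1.1]
gripper_width: 7.1
grasp_force: 59.7
```

```bash
python3 go.py 4
```

```text
x [-0.1    0.169 -0.796  1.818 -0.19  -2.006] err mm [0.3 0.4 0.4] rot in head axes deg [-2.34  1.4  -0.  ]
6.6 [-0.133  0.134 -0.85   2.008 -0.165 -2.168] [ 0.01 -0.01 -0.01  0.01 -0.   -0.  ] [ 0.7  0.1 -1.1]
[616. -63. 219.] [0.0109, -0.0362, 0.013] [0.0006, 0.0012, 0.0003]
[623. -69. 222.] [0.022, -0.0705, 0.026] [0.0009, 0.0023, 0.0005]
[630. -74. 225.] [0.0332, -0.1028, 0.0391] [0.0011, 0.0035, 0.0008]
[637. -80. 227.] [0.0443, -0.1331, 0.0524] [0.001, 0.0046, 0.0011]
```

Contact force is back to zero, so the 52 N was inertial. The arm now follows as planned.

Call:
arm_command([
  [[0.011,-0.036,0.013],[0.0006,0.0012,0.0003]],
  [[0.022,-0.07,0.026],[0.0009,0.0023,0.0005]],
  [[0.033,-0.103,0.039],[0.0011,0.0035,0.0008]],
  [[0.044,-0.133,0.052],[0.001,0.0046,0.0011]],
  [[0.044,-0.133,0.052],[0.001,0.0046,0.0011]],
])

```text
clock: 7.1
position: [635.8, -79.2, 226.9]
ee_rot: [-0.542, 0.772, -0.28, 0.176]
contact_force: [0.7, 0.3, -0.5]
gripper_width: 6.8
grasp_force: 59.7
```

Call:
arm_command([
  [[0,0,0],[0,0,0]],
  [[0,0,0],[0,0,0]],
  [[0,0,0],[0,0,0]],
])

```text
clock: 7.4
position: [634.4, -80.4, 226.4]
ee_rot: [-0.542, 0.773, -0.28, 0.176]
contact_force: [-0.6, -0.3, -0.1]
gripper_width: 7.0
grasp_force: 59.7
```

```bash
python3 go.py 1
python3 - <<'E'
from plan import *
s=arm.read_state(); Rt=R.from_quat(s['ee_rot']).as_matrix(); Rpl=np.c_[-Rt[:,1],-Rt[:,0],-Rt[:,2]]
lab=s['position']+Rpl@(np.array([4,24,20])-G); print('label in head',Hd.T@(lab-W0),'rot deg',np.degrees(R.from_matrix(Hd.T@Rpl).as_rotvec()).round(2))
# camera check: plate and head from fixed views
HH=[];PP=[]
for n in('scene','top'):
    p,d,ci=grab(n,n+'1.png'); W=world(d,ci); Q=(W-W0)@Hd
    m=(abs(Q[...,0]+124)<15)&(abs(Q[...,1]+24)<50)&(abs(Q[...,2]-8)<36)&(d>0)
    P=Q[m]; print(n,len(P),P.min(0).round(),P.max(0).round(),np.median(P,0).round(1)) if len(P) else print(n,0)
    v,u=np.nonzero(m); 
    if len(u): print(u.mean(),v.mean())
p,d,ci=grab('wrist','w2.png')
a=[cv2.resize(cv2.imread(f'pics/{n}1.png')[y:y+130,x:x+200],None,fx=3,fy=2.2*1.0) for n,x,y in(('scene',200,100),('top',260,60))]
cv2.imwrite('pics/c1.png',np.vstack(a))
E
```

```text
x [-0.1    0.169 -0.796  1.818 -0.19  -2.006] err mm [0.3 0.4 0.4] rot in head axes deg [-2.34  1.4  -0.  ]
7.4 [-0.102  0.168 -0.798  1.818 -0.191 -2.006] [-0.  0.  0. -0.  0.  0.] [-0.6 -0.3 -0.1]
[637. -80. 227.] [-0.0056, -0.0023, 0.0006] [0.0001, -0.0005, -0.0003]
label in head [-121.73099423   -1.56645139   -0.78588247] rot deg [-2.44  1.42 -0.05]
scene 188 [-139.  -62.  -22.] [-109.   19.   44.] [-127.8  -28.1   23.1]
305.2074468085106 177.62234042553192
top 276 [-130.  -64.  -21.] [-112.   16.   40.] [-122.   -10.8   15.5]
346.96014492753625 171.2608695652174
```

View pics/c1.png

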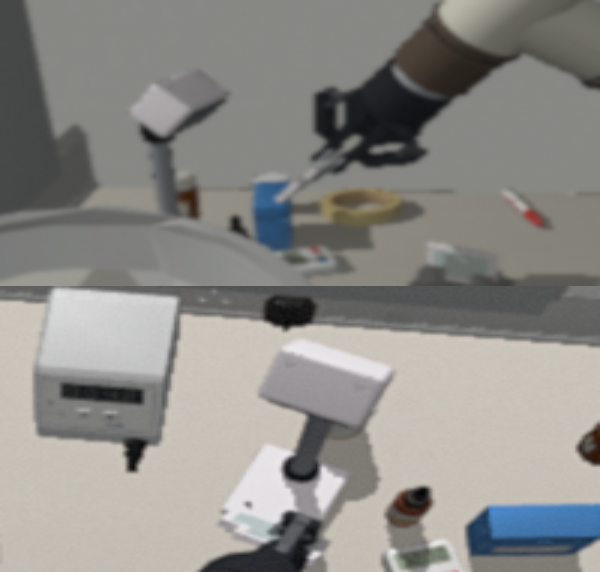

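View pics/w2.png

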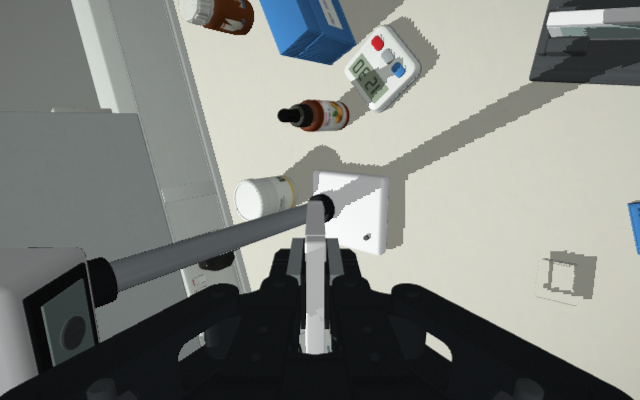

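The views agree. The plate slopes in front of the window at scene crop (300,180), with its label end about 120 mm out and about 2.8° off square. It touches nothing, and the other plate is still in its stand. The arm is still, so I'll hand it in.

```bash
python3 -c "
from h import *
print(arm.job_done())"
```

```text
the job is handed in; nothing more can be done
None
```

The job is handed in: the notched slide is gripped by its plain half and held still, with the label centred about 12 cm straight in front of the reader window (within about 2 mm, and about 2.8° off square because joint 5 is near its limit).

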